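# Put the lid on the teapot and hold it up off its trivet

## Robot

A 7-joint arm with a two-finger parallel gripper is mounted at the origin on the work surface. World frame = base frame: x ahead of the robot, y to its left, z up, the work surface at z = 0. Lengths are in m, angles in rad, forces in N, time in s.
With the tool pointing down it reaches from about 0.425 to 0.875 m from the base axis. Payload 4.7 kg.
Tool frame: the origin (TCP) lies midway between the tips of the shut fingers; the grasp point (between the pads) lies 19 mm behind it; z points along the fingers, y is the line along which they close (so a half turn about z gives the same grasp; the last joint's range is limited). The gripper opens to 87 mm and grips with 3 to 60 N. Pads are 19 mm wide; open, the fingers measure 117 mm over their backs; the gripper's body (75 mm by 190 mm) begins 51 mm behind the grasp point.
Start: joints at [1.164, 0.321, -0.07, 1.45, 0.023, 1.371, -0.057], TCP at [0.266, -0.593, 0.223] pointing down, gripper open.
Joint ranges: [-2.86, 2.86], [-0.3, 2.09], [-1.38, 1.24], [0.06, 2.45], [-1.56, 4.7], [0.09, 2.05], [-2.69, 2.69]. Speed limits (rad/s): [2.57, 2.57, 3.14, 3.14, 3.14, 3.14, 3.14].

## Interface

Orientations are given as a rotation vector (axis times angle).
In Python, from bench import monitor, cams, workorder gives the robot as it stands.
- The arm moves only by the tool move_arm, never from a script. Its arguments are lists of equal length, an entry for each row: "slide": the shift along the tool's x, y, z in cm, a list of three; "roll": the turn about the tool's z in rad. In form: {"slide": [[dx, dy, dz], ...], "roll": [roll, ...]}. A call has 1 to 20 rows; each row is the pose to reach, as a shift and turn from the pose commanded when the call began, along the tool's axes at that moment; what a row does not reach only later rows make up. A row lasts 1/10 s, in which the tool goes at most 50 mm and 8.59 degrees, less where a joint would pass 70% of its speed; a pose out of reach is approached as far as the arm can. A call with a gripper value outside its range is refused whole. "gripper" is the finger opening in cm, from 0 to 8.7, set as the call begins (left out, the last holds). The fingers move at their own pace and stop on an object; "squeeze" is the grip in N (left out, the last holds). Time passes only in rows, so rows that repeat a pose let the fingers close. It gives the time, the measured TCP pose, the force, the opening and the grip force at its end, in the units of the state.
- monitor.get_state(): the state, without advancing time (a new reading comes with each control period).
- cams.get_image(name): name is "scene" or "top" or "wrist"; returns the picture (480x640x3 uint8, red, green, blue); there is no depth.
- cams.get_calibration(name): a dict with "mtx" (3x3 intrinsics, pixels), "dist_coeffs" ([k1, k2, p1, p2, k3] as OpenCV has them; the pictures are not rectified), "R" (3x3) and "t" (3): a world point X has camera coordinates R X + t. Camera axes: x right, y down, z forward; pixel columns grow to the right and rows downward; lengths in m; the calibration is good to about 2 mm. A picture is of the moment at which its call begins: read the wrist's pose just before it. get_calibration takes no time and is no camera call; for the wrist camera it gives the pose at the moment of the call.
- workorder.close_job(): hands the job in; it is judged then, once.
The state is a dict: "time": time; "joint_positions": joint angles; "qd": joint speeds; "joint_torque": joint torques, N m; "position": TCP position; "tool_rot": TCP orientation; "ft_force": force on the tool from outside, world axes, zero at the start; "torque": the same for the moment, N m; "grip_width": opening from 0.0 (shut) to 1.0 (fully open); "grip_force": force on a finger pad.
Only numpy, scipy, OpenCV 4.12 (cv2) and the standard library are available. Lean on these libraries where they do the work, as an engineer would, in place of code of your own. Each camera call takes 0.05 s, during which the arm holds its last target. There are 200 camera calls.

## Task

The strainer is already in the red teapot: take its lid by the wooden knob and set it gently on the pot, fully home in the mouth, then swing the folded carrying handle upright while the pot stays standing on its cork trivet. Take the pot by the wooden grip of that handle, lift it straight up without tipping it until its underside is about 10 cm above the trivet, and finish while still holding it there over the trivet, level and steady, so that I can pull the trivet out from under it. Leave the other things on the worktop where they stand.

Things in the scene. Friction and masses are not known exactly. Their poses are not given: they have to be found in the camera images.
- teapot: red teapot, about 0.66 kg, belly 146 mm wide, on the trivet. Origin: centre of its underside; z up, +x to the spout (tip 115 mm out, 92 mm up; starts to the robot's left within 35 degrees). Open round mouth on its axis: black neck, rim 94 mm above the origin, 86 mm inner, 98 mm outer diameter. Two ears at x = +58 and -58 mm, tops 102 mm up. It hangs level from the middle of the grip
- handle (a joint): angle (rad) of the hinged carrying handle, a wire arch with a wooden grip: 0 is upright, positive leans to the pot's +y side; starts folded fully down there, towards the robot, on its stop at 1.3 (the other stop is at -1.3). It turns easily about the pot's x axis: let go well off upright it falls back, close to upright it stays
- handle_hinge (a point): point on the handle's hinge axis, on the pot's axis, 94 mm above the pot's underside; its axes are those of the pot
- handle_grip (a point): middle of the handle's round wooden grip, 18 mm diameter and 80 mm long, a sleeve that turns freely on the wire; its length is parallel to the pot's x axis; 92 mm from the hinge axis, so when the handle is upright it lies 186 mm above the pot's underside. The point turns with the handle
- lid: red teapot lid, 0.11 kg, lying right side up. Origin: centre of the underside of its plug (79 mm diameter, 8 mm deep), z up. Over the plug a flange of 98 mm diameter, its underside 8 mm over the origin, domed to 17 mm; then a round wooden knob, 22 mm diameter, from 21 to 45 mm over the origin. Fully home, the lid's origin is on the pot's axis, 86 mm above the pot's origin
- trivet: round cork trivet, 170 mm diameter, 10 mm thick, lying loose on the worktop. Origin: centre of its underside, on the worktop
- sugar_bowl: white bowl with sugar lumps, 90 mm diameter, 55 mm high (origin under its centre): leave alone
- mug: blue mug, 80 mm diameter, 92 mm high (origin under its centre): leave alone
- milk_jug: small white milk jug, 74 mm diameter, 85 mm high (origin under its centre): leave alone
- tea_tin: teal and brass tea tin, 74 mm diameter, 112 mm high (origin under its centre): leave alone
- jam_jar: amber jam jar with yellow cap, 68 mm diameter, 95 mm high (origin under its centre): leave alone
- teaspoon: steel teaspoon, 140 mm long, lying flat along its x axis: leave alone
- kitchen_timer: round red and white kitchen timer, 62 mm diameter, 49 mm high (origin under its centre): leave alone
Not all that is in view belongs to the job. There is more than one size of the lid; the job needs the larger. Of the things that look like the trivet, take the one that is farthest to the robot's left at the start.

How it is judged:
On the way, in this order (a step that is already met when the one before it is completed fails the run):
1. the lid sits fully home in the teapot's mouth and the fingers have let go of it (z of lid in the frame of teapot between 0.082 and 0.09 m and x of lid in the frame of teapot between -0.006 and 0.006 m and y of lid in the frame of teapot between -0.006 and 0.006 m and angle between the z axis of lid and the z axis of teapot, either way round below 0.07 rad and contact force between the fingers and lid below 0.05 N and height (world z) of teapot below 0.016 m), for 0.2 s.
2. the handle is swung upright while the pot still stands on its trivet (value of joint handle between -0.35 and 0.35 rad and height (world z) of teapot below 0.018 m and contact force between teapot and trivet above 0.5 N), for 0.05 s.
At the end, for the whole second after the job is handed in: Gripper holds the pot by the grip of its upright handle (0.6 rad); underside 60 to 150 mm above the trivet, within 50 mm of over its centre, level within 0.12 rad, still (0.03 m/s, 0.2 rad/s); lid fully home (4 mm in height, 6 mm sideways, 0.07 rad), untouched by the fingers (z of lid in the frame of teapot between 0.082 and 0.09 m and x of lid in the frame of teapot between -0.006 and 0.006 m and y of lid in the frame of teapot between -0.006 and 0.006 m and angle between the z axis of lid and the z axis of teapot, either way round below 0.07 rad and height (world z) of teapot between 0.07 and 0.16 m and angle between teapot's own z axis and vertical below 0.12 rad and horizontal distance between teapot and trivet below 0.05 m and linear speed of teapot below 0.03 m/s and angular speed of teapot below 0.2 rad/s and contact force between the fingers and teapot above 3 N and contact force between the fingers and lid below 0.05 N and contact force between teapot and trivet below 0.05 N and value of joint handle between -0.6 and 0.6 rad and distance between the grasp point and handle_grip below 0.05 m); the arm keeps its last pose, push and grip.
It fails at once if the teapot is tipped by more than 0.22 rad (angle between teapot's own z axis and vertical above 0.22 rad).
It fails at once if the lid is dropped: it falls through the air, held by nothing, at more than 0.4 m/s (contact force between lid and anything else below 0.01 N and linear speed of lid above 0.4 m/s).
It fails at once if another thing on the worktop is moved by more than 25 mm (distance of any of sugar_bowl, mug, milk_jug, tea_tin, jam_jar, teaspoon, kitchen_timer from where it was at the start of the episode above 0.025 m).
It also fails if it takes over 64 s, if anything falls off the work surface, if the arm or the gripper's body presses on something with over 40 N, if the wrist force passes 120 N, or if a joint passes its speed limit or range.

## Working session

There is one attempt and no reset: what is moved stays moved. The work goes in short steps, Python scripts to look and compute and a tool call to move; the robot and the scene stay as the last step left them, time stands still between calls to the robot, and variables do not carry over. Pictures are saved under pics/ and viewed, at most 10 in all, crops included, and the job is handed in when it is done.

Besides the shell and the picture viewer there is one more tool, called after ">>>" as name(argument=value, ...), one argument or row to a line, values as JSON. move_arm: Moves the arm, as the interface text tells. Its arguments: {"type":"object","properties":{"slide":{"type":"array","items":{"type":"array","items":{"type":"number"}}},"roll":{"type":"array","items":{"type":"number"}},"gripper":{"type":"number"},"squeeze":{"type":"number"}},"required":["slide","roll"]}

```bash
ls; mkdir -p pics; python3 - <<'E'
from bench import monitor,cams
import cv2,numpy as np
for n in ["scene","top"]:
    im=cams.get_image(n); cv2.imwrite(f"pics/{n}0.png",im[:,:,::-1])
    c=cams.get_calibration(n); print(n,c)
s=monitor.get_state(); print(s)
E
```

```text
pics
scene {'mtx': array([[608.84326281,   0.        , 332.25553862],
       [  0.        , 608.84326281, 243.50236019],
       [  0.        ,   0.        ,   1.        ]]), 'dist_coeffs': array([0.0539925, 0.       , 0.       , 0.       , 0.       ]), 'R': array([[ 0.79236341,  0.60999537, -0.00811591],
       [ 0.47969019, -0.63121048, -0.60948392],
       [-0.37690522,  0.47903964, -0.79275688]]), 't': array([-0.50835188, -0.17989508,  1.78023768])}
top {'mtx': array([[568.06273672,   0.        , 326.1957886 ],
       [  0.        , 568.06273672, 235.6306048 ],
       [  0.        ,   0.        ,   1.        ]]), 'dist_coeffs': array([-0.14874335,  0.        ,  0.        ,  0.        ,  0.        ]), 'R': array([[ 0.02384247, -0.99966433, -0.01013774],
       [-0.98354621, -0.02163917, -0.17935609],
       [ 0.17907651,  0.01424723, -0.98373199]]), 't': array([0.06704882, 0.58491216, 1.40167977])}
{'time': 0.1, 'joint_positions': array([ 1.16409079,  0.32176726, -0.07011616,  1.45158371,  0.02258861,
        1.37076998, -0.05688478]), 'qd': array([ 3.34340982e-04, -2.44616321e-04,  6.93786571e-05, -4.49589121e-03,
        9.51786902e-04,  5.42402551e-04, -6.63904162e-04]), 'joint_torque': array([-5.58576903e-04, -4.92573345e+01, -4.05927720e-01, -3.13399315e+01,
       -6.41170051e-02,  3.94251966e-02,  6.51048231e-05]), 'position': array([ 0.26529518, -0.59284686,  0.22154375]), 'tool_rot': array([-3.07063837e+00, -6.55890922e-01,  6.80792340e-04]), 'ft_force': array([-0.31181138,  0.56556662, -0.08732208]), 'torque': array([-0.05137345,  0.04418493,  0.04069043]), 'grip_force': 0.0, 'grip_width': 1.002267265303455}
```

View pics/scene0.png

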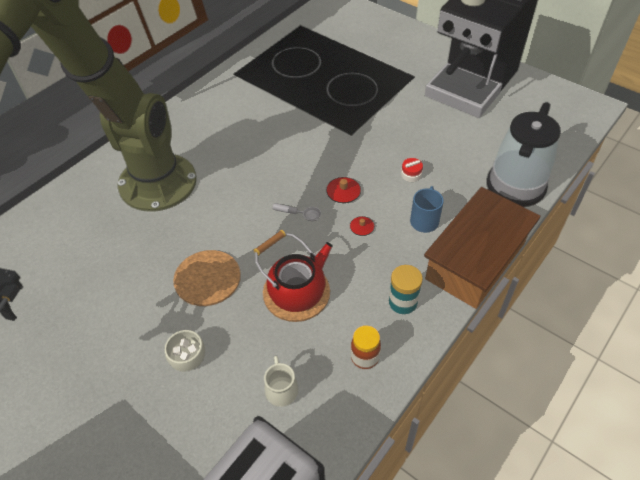

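View pics/top0.png

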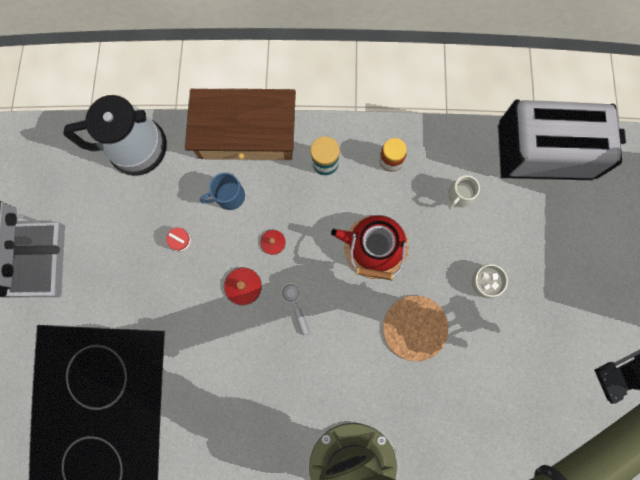

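The scene view shows red pot at (296,285), lids at (344,188) and (362,226), and trivet-like discs under the pot and at (207,277). In the top view they are pot (380,242), lids (243,286) and (272,242), discs (377,250) and (416,328). The lid at (243,286) is the larger. The disc under the pot is farther left (smaller column), so it is the one meant. I'll confirm this in crops.

```bash
python3 - <<'E'
import cv2
t=cv2.imread("pics/top0.png"); s=cv2.imread("pics/scene0.png")
cv2.imwrite("pics/ct.png",cv2.resize(t[205:315,215:415],None,fx=4,fy=4,interpolation=cv2.INTER_CUBIC))
cv2.imwrite("pics/cs.png",cv2.resize(s[170:320,235:395],None,fx=4,fy=4,interpolation=cv2.INTER_CUBIC))
E
```

```text
(no output)
```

View pics/ct.png

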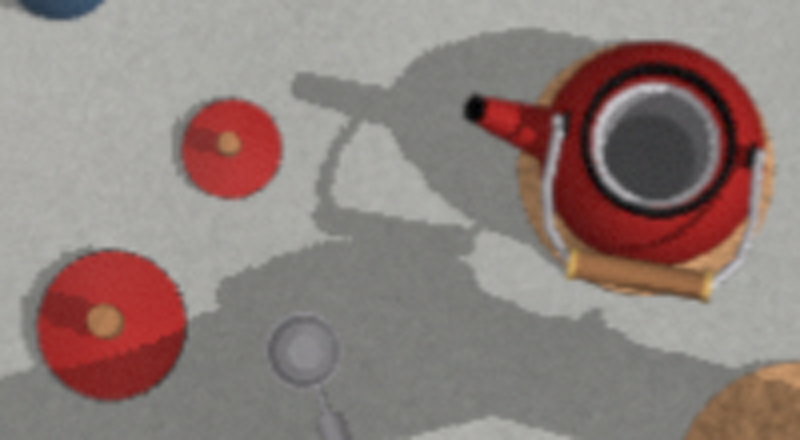

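View pics/cs.png

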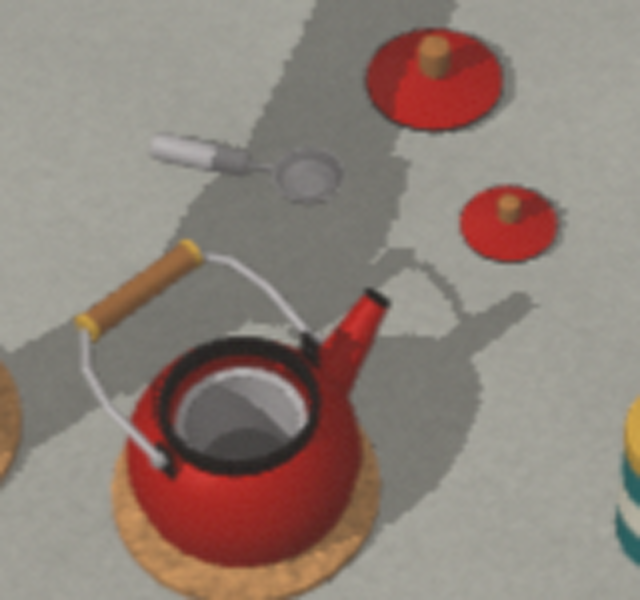

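Crop confirms: big lid in top crop (112,325), knob (105,320); mouth rim centre (659,140); grip ends (573,264), (709,286); spout tip (476,109). In the scene crop: rim (240,405), lid flange (434,80), knob top ~(434,42), grip ends (89,328), (190,252), spout tip (377,297). The spout points left, and the folded handle is towards the robot.

```bash
cat > h.py <<'E'
import numpy as np,cv2
from scipy.spatial.transform import Rotation as Ro
def tri(c1,p1,c2,p2):
    """Triangulate pixel p1 in calib c1, p2 in c2 -> world point, ray gap"""
    Ps=[];us=[]
    for c,p in((c1,p1),(c2,p2)):
        u=cv2.undistortPoints(np.array([[p]],float),c["mtx"],c["dist_coeffs"])[0,0]
        us.append(u);Ps.append(np.c_[c["R"],c["t"]])
    X=cv2.triangulatePoints(Ps[0],Ps[1],us[0],us[1])[:,0];X=X[:3]/X[3]
    err=[np.linalg.norm(proj(c,X)-p) for c,p in((c1,p1),(c2,p2))]
    return X,err
def proj(c,X):
    return cv2.projectPoints(np.array([X],float),cv2.Rodrigues(c["R"])[0],c["t"],c["mtx"],c["dist_coeffs"])[0][0,0]
def onplane(c,p,z):
    u=cv2.undistortPoints(np.array([[p]],float),c["mtx"],c["dist_coeffs"])[0,0]
    d=c["R"].T@np.r_[u,1];o=-c["R"].T@c["t"];return o+d*(z-o[2])/d[2]
E
python3 - <<'E'
from h import *
from bench import cams,monitor
T=cams.get_calibration("top");S=cams.get_calibration("scene")
t=lambda x,y:((x+.5)/4-.5+215,(y+.5)/4-.5+205)
s=lambda x,y:((x+.5)/4-.5+235,(y+.5)/4-.5+170)
np.set_printoptions(precision=4,suppress=True)
for n,a,b in [("rim",(659.5,140),(240,405)),("flange",(112,325),(434,80)),("knobtop",(105,319),(434,43)),("grip+x",(573,264),(190,252)),("grip-x",(709,286),(89,328)),("spout",(476,109),(377,297)),("smalllid",(231,149),(509,224))]:
    X,e=tri(T,t(*a),S,s(*b)); print(n,X,np.round(e,2),np.hypot(X[0],X[1]))
    
print("lid@.016 ",onplane(T,t(112,325),.008),onplane(S,s(434,80),.008))
print(Ro.from_rotvec(monitor.get_state()["tool_rot"]).as_matrix())
E
```

```text
rim [ 0.5682 -0.0522  0.0981] [0.16 0.17] 0.5705700405274081
flange [0.453  0.2964 0.0078] [0.06 0.06] 0.5413323641359572
knobtop [0.4534 0.2949 0.0475] [0.06 0.05] 0.540884686926015
grip+x [0.4859 0.0016 0.1294] [0.14 0.14] 0.4859429802180913
grip-x [ 0.4749 -0.0797  0.1289] [0.43 0.43] 0.4815319471782659
spout [0.5846 0.0616 0.0997] [0. 0.] 0.5878578820696321
smalllid [0.5722 0.2233 0.0043] [0.02 0.01] 0.6141861577081968
lid@.016  [0.4531 0.2964 0.008 ] [0.453  0.2961 0.008 ]
[[ 0.9127  0.4086 -0.0008]
 [ 0.4086 -0.9127  0.0016]
 [-0.0001 -0.0017 -1.    ]]
```

>>> move_arm(
  slide=[
    [41.6,-35.4,-2.8],
    [41.6,-35.4,-2.8],
    [41.6,-35.4,-2.8],
    [41.6,-35.4,-2.8],
    [41.6,-35.4,-2.8],
    [41.6,-35.4,-2.8],
    [41.6,-35.4,-2.8],
    [41.6,-35.4,-2.8],
    [41.6,-35.4,-2.8],
    [41.6,-35.4,-2.8],
    [41.6,-35.4,-2.8],
    [41.6,-35.4,-2.8],
    [41.6,-35.4,-2.8],
    [41.6,-35.4,-2.8],
    [41.6,-35.4,-2.8],
    [41.6,-35.4,-2.8],
  ],
  roll=[-0.1,-0.2,-0.3,-0.4,-0.5,-0.6,-0.7,-0.8,-0.9,-1.0,-1.01,-1.01,-1.01,-1.01,-1.01,-1.01],
)

```text
time: 1.7
position: [0.5001, -0.1017, 0.2503]
tool_rot: [-2.374, -2.057, 0.001]
ft_force: [0.5, 0.0, -0.5]
grip_width: 0.997
grip_force: 0.0
```

```bash
python3 - <<'E'
from h import *
from bench import cams,monitor
np.set_printoptions(precision=4,suppress=True)
s=monitor.get_state();c=cams.get_calibration("wrist")
im=cams.get_image("wrist");cv2.imwrite("pics/w1.png",im[:,:,::-1])
np.savez("w1.npz",**c)
R=Ro.from_rotvec(s["tool_rot"]).as_matrix();print(s["time"],s["joint_positions"][6],R)
print("cam pos",-c["R"].T@c["t"],"fwd",c["R"][2])
for X in [(.5682,-.0522,.104),(.4804,-.039,.1289),(.5846,.0616,.102),(.453,.296,.008)]:print(X,proj(c,X))
E
```

```text
1.7 -0.006907980989313552 [[ 0.1422  0.9898 -0.0004]
 [ 0.9898 -0.1422 -0.0002]
 [-0.0002 -0.0004 -1.    ]]
cam pos [ 0.5094 -0.0357  0.4119] fwd [-0.0341 -0.2443 -0.9691]
(0.5682, -0.0522, 0.104) [386.7094 162.7818]
(0.4804, -0.039, 0.1289) [282.2133 162.7528]
(0.5846, 0.0616, 0.102) [392.9827  16.4185]
(0.453, 0.296, 0.008) [ 207.8166 -196.1523]
```

View pics/w1.png

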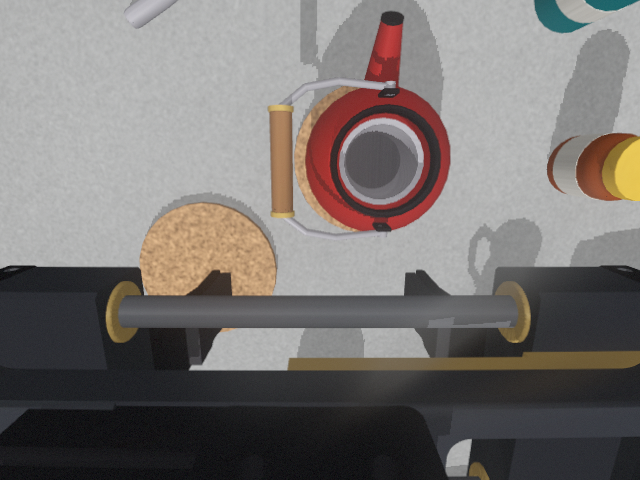

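```bash
python3 - <<'E'
from h import *
from bench import cams
from scipy.optimize import least_squares
np.set_printoptions(precision=4,suppress=True)
W=dict(np.load("w1.npz"));T=cams.get_calibration("top");S=cams.get_calibration("scene")
def ring(f,c0,r,thr=60):
    im=cv2.imread(f).max(2).astype(np.float32);out=[];inn=[]
    for a in np.linspace(0,2*np.pi,120,endpoint=False):
        rr=np.arange(r[0],r[1],.25);p=cv2.remap(im,(c0[0]+rr*np.cos(a)).astype(np.float32)[None],(c0[1]+rr*np.sin(a)).astype(np.float32)[None],1)[0]
        d=np.where(p<thr)[0]
        if len(d): out.append((c0[0]+rr[d[-1]]*np.cos(a),c0[1]+rr[d[-1]]*np.sin(a)));inn.append((c0[0]+rr[d[0]]*np.cos(a),c0[1]+rr[d[0]]*np.sin(a)))
    def fit(P):
        P=np.array(P,np.float32)
        for _ in range(3):
            e=cv2.fitEllipse(P);(cx,cy),(A,B),an=e;q=(P-[cx,cy])@np.array([[np.cos(np.radians(an)),-np.sin(np.radians(an))],[np.sin(np.radians(an)),np.cos(np.radians(an))]])
            k=abs(np.hypot(q[:,0]/A*2,q[:,1]/B*2)-1)<.05
            if k.sum()>20:P=P[k]
        return e,len(P)
    return fit(out),fit(inn)
for n,c,f,c0,r in [("W",W,"pics/w1.png",(385,158),(36,62)),("T",T,"pics/top0.png",(379.7,240),(12,22)),("S",S,"pics/scene0.png",(295,271),(12,22))]:
    for k,(e,m) in zip(("out","in"),ring(f,c0,r)):
        print(n,k,np.array(e[0]),np.array(e[1]),m,"@.104:",onplane(c,e[0],.104)[:2])
t=lambda x,y:((x+.5)/4-.5+215,(y+.5)/4-.5+205)
s=lambda x,y:((x+.5)/4-.5+235,(y+.5)/4-.5+170)
g=np.array([0,92*np.sin(1.3),94+92*np.cos(1.3)])
F=[(W,(281,107),g+[40,0,0]),(W,(283,215),g-[40,0,0]),(W,(392,17),[115,0,92]),(W,(390,92),[58,0,102]),(W,(382,227),[-58,0,102]),
(T,t(573,264),g+[40,0,0]),(T,t(709,286),g-[40,0,0]),(T,t(476,109),[115,0,92]),(S,s(190,252),g+[40,0,0]),(S,s(89,328),g-[40,0,0]),(S,s(377,297),[115,0,92])]
def res(p):
    y=p[2];M=np.array([[np.cos(y),-np.sin(y),0],[np.sin(y),np.cos(y),0],[0,0,1]])
    return np.concatenate([(proj(c,M@np.array(X)/1000+[p[0],p[1],.01])-u)*(0.9 if c is W else 1.5) for c,u,X in F])
o=least_squares(res,[.568,-.052,1.43],loss="soft_l1");print(o.x,np.degrees(o.x[2]));print(res(o.x).reshape(-1,2))
E
```

```text
W out [385.0912 160.3421] [106.9469 112.2789] 116 @.104: [ 0.567  -0.0499]
W in [382.9372 161.0005] [93.9002 99.6891] 120 @.104: [ 0.5651 -0.0502]
T out [378.9598 239.6759] [37.9399 38.4339] 120 @.104: [ 0.5667 -0.0507]
T in [378.8721 240.1   ] [34.1517 35.7336] 119 @.104: [ 0.5656 -0.0505]
S out [294.3445 271.0215] [33.3118 39.4358] 113 @.104: [ 0.5711 -0.0556]
S in [294.4158 271.3672] [26.4717 36.8418] 120 @.104: [ 0.5719 -0.0563]
[ 0.5673 -0.0523  1.4221] 81.47994562752137
[[-0.5656  3.0487]
 [-0.7116 -2.4092]
 [ 0.5818 -0.2841]
 [ 1.2064 -1.5353]
 [ 1.6663  2.562 ]
 [ 0.546   0.1835]
 [-1.1369  0.3314]
 [ 0.0736 -0.0669]
 [-0.8203  0.6568]
 [-0.7622 -0.5419]
 [-0.2014 -0.8967]]
```

The wrist view shows the pot mouth at about (385,160), the grip ends at (281,107) and (283,215), and the spout tip at (392,17). Fitted pot axis is about (0.567,-0.0505), yaw 81.5°. Going to the lid.

>>> move_arm(
  slide=[
    [32.6,-10.2,0],
    [32.6,-10.2,0],
    [32.6,-10.2,0],
    [32.6,-10.2,0],
    [32.6,-10.2,0],
    [32.6,-10.2,0],
    [32.6,-10.2,0],
    [32.6,-10.2,0],
    [32.6,-10.2,0],
    [32.6,-10.2,0],
    [32.6,-10.2,0],
  ],
  roll=[0,0,0,0,0,0,0,0,0,0,0],
  gripper=4.5,
)

```text
time: 2.85
position: [0.4458, 0.2348, 0.2503]
tool_rot: [2.375, 2.056, -0.001]
ft_force: [-0.4, -0.3, -0.5]
grip_width: 0.515
grip_force: 0.0
```

```bash
python3 - <<'E'
from h import *
from bench import cams,monitor
np.set_printoptions(precision=4,suppress=True)
s=monitor.get_state();c=cams.get_calibration("wrist")
im=cams.get_image("wrist");cv2.imwrite("pics/w2.png",im[:,:,::-1])
np.savez("w2.npz",**c)
print(s["position"],s["joint_positions"])
for X in [(.453,.296,.008),(.4534,.295,.045)]:print(X,proj(c,X))
h=cv2.cvtColor(im,cv2.COLOR_RGB2HSV)
m=(((h[...,0]<6)|(h[...,0]>173))&(h[...,1]>150)&(h[...,2]>60)).astype(np.uint8)
for k in cv2.findContours(m,0,1)[0]:
    if cv2.contourArea(k)>800:
        e=cv2.fitEllipse(cv2.convexHull(k));print(cv2.contourArea(k),e,onplane(c,e[0],.009))
w=((h[...,0]>9)&(h[...,0]<20)&(h[...,1]>90)).astype(np.uint8)
for k in cv2.findContours(w,0,1)[0]:
    if cv2.contourArea(k)>200:
        e=cv2.fitEllipse(k);print("wood",cv2.contourArea(k),e,onplane(c,e[0],.045),onplane(c,e[0],.04))
E
```

```text
[0.4458 0.2348 0.2503] [ 0.3639  0.0407 -0.9138  1.7373  0.0334  1.38   -0.6994]
(0.453, 0.296, 0.008) [316.0188 157.7096]
(0.4534, 0.295, 0.045) [316.4174 159.0997]
1754.5 ((423.883056640625, 205.98941040039062), (52.11882400512695, 56.24872970581055), 51.181556701660156) [0.571  0.2232 0.009 ]
5669.5 ((315.6806335449219, 156.4399871826172), (84.851318359375, 86.82254028320312), 177.3682403564453) [0.4528 0.2975 0.009 ]
wood 897.0 ((386.4602355957031, 362.4674072265625), (14.052584648132324, 127.44512176513672), 88.03276062011719) [0.5031 0.0457 0.045 ] [0.5038 0.0422 0.04  ]
wood 284.0 ((315.32806396484375, 157.74864196777344), (18.818923950195312, 19.371110916137695), 10.553884506225586) [0.4525 0.2965 0.045 ] [0.4524 0.2965 0.04  ]
wood 3822.0 ((627.1041259765625, 157.47325134277344), (24.283769607543945, 317.66522216796875), 1.4942150115966797) [0.7775 0.2514 0.045 ] [0.7819 0.2507 0.04  ]
```

View pics/w2.png

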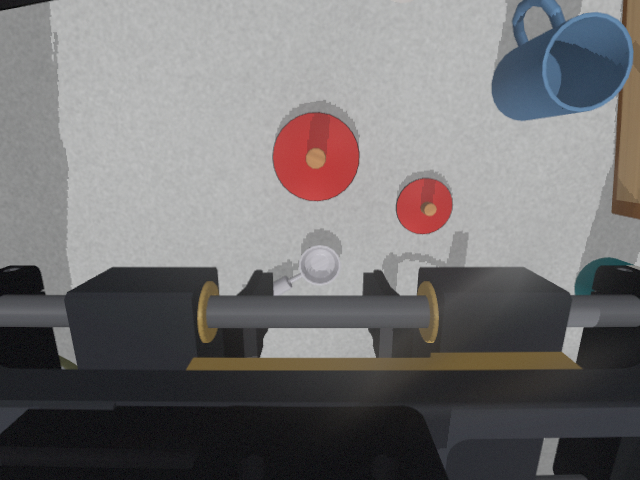

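Lid flange at (316,156), 86 px across, clearly bigger than the other at (424,206); knob at (315,158) → (0.4526,0.2965). This is the lid to take.

>>> move_arm(
  slide=[
    [6.2,-0.2,5],
    [6.2,-0.2,10],
    [6.2,-0.2,14],
    [6.2,-0.2,17],
    [6.2,-0.2,18.5],
    [6.2,-0.2,19.5],
    [6.2,-0.2,20.5],
    [6.2,-0.2,21.5],
    [6.2,-0.2,22.2],
    [6.2,-0.2,22.7],
    [6.2,-0.2,22.7],
    [6.2,-0.2,22.7],
    [6.2,-0.2,22.7],
  ],
  roll=[0,0,0,0,0,0,0,0,0,0,0,0,0],
)

```text
time: 4.2
position: [0.452, 0.2987, 0.024]
tool_rot: [2.371, 2.061, 0.001]
ft_force: [0.4, 0.3, 0.4]
grip_width: 0.515
grip_force: 0.0
```

>>> move_arm(
  slide=[
    [0,0,0],
    [0,0,0],
    [0,0,0],
    [0,0,0],
    [0,0,0],
    [0,0,0],
    [0,0,0],
    [0,0,0],
  ],
  roll=[0,0,0,0,0,0,0,0],
  gripper=0,
  squeeze=15,
)

```text
time: 5.0
position: [0.4519, 0.2984, 0.0236]
tool_rot: [2.371, 2.06, 0.0]
ft_force: [0.6, 0.2, 0.9]
grip_width: 0.249
grip_force: 15.2
```

>>> move_arm(
  slide=[
    [0,0,-0.5],
    [0,0,-1.5],
    [0,0,-3],
    [0,0,-5],
    [0,0,-7.5],
    [0,0,-10],
    [0,0,-12.5],
    [0,0,-15],
    [0,0,-17],
    [0,0,-18.2],
    [0,0,-18.6],
    [0,0,-18.6],
    [0,0,-18.6],
  ],
  roll=[0,0,0,0,0,0,0,0,0,0,0,0,0],
)

```text
time: 6.3
position: [0.4513, 0.298, 0.2086]
tool_rot: [-2.371, -2.06, 0.003]
ft_force: [-1.7, -0.3, -1.6]
grip_width: 0.249
grip_force: 15.2
```

```bash
python3 - <<'E'
from h import *
from bench import cams,monitor
np.set_printoptions(precision=4,suppress=True)
s=monitor.get_state();c=cams.get_calibration("wrist")
im=cams.get_image("wrist");cv2.imwrite("pics/w3.png",im[:,:,::-1])
R=Ro.from_rotvec(s["tool_rot"]).as_matrix();p=s["position"]
print(p,s["grip_width"],s["grip_force"],s["ft_force"]);print(R)
z=p[2]-.0236
h=cv2.cvtColor(im,cv2.COLOR_RGB2HSV)
m=(((h[...,0]<6)|(h[...,0]>173))&(h[...,1]>150)&(h[...,2]>40)).astype(np.uint8)
for k in cv2.findContours(m,0,1)[0]:
    if cv2.contourArea(k)>500:print(cv2.contourArea(k),cv2.boundingRect(k))
# predicted flange outline for lid at tool offset 0
d=lambda a,ox:p+np.array([0,0,z+.009-p[2]])+R@[.049*np.cos(a)+ox,.049*np.sin(a),0]
for ox in (0,-.002):print(ox,[np.round(proj(c,d(a,ox)),1).tolist() for a in np.radians([-60,-30,0,30,60])])
E
```

```text
[0.4513 0.298  0.2086] 0.24910516291586896 15.150893032550812 [-1.6936 -0.2586 -1.6335]
[[ 0.1395  0.9902 -0.0014]
 [ 0.9902 -0.1395 -0.0009]
 [-0.001  -0.0013 -1.    ]]
1431.0 (290, 328, 56, 30)
1067.5 (407, 241, 57, 26)
10637.0 (229, 195, 178, 101)
2119.5 (393, 0, 68, 49)
0 [[237.1, 235.9], [270.1, 201.9], [317.8, 189.0], [365.5, 201.9], [398.4, 235.9]]
-0.002 [[237.3, 239.5], [270.2, 205.7], [317.8, 193.0], [365.4, 205.8], [398.1, 239.6]]
```

View pics/w3.png

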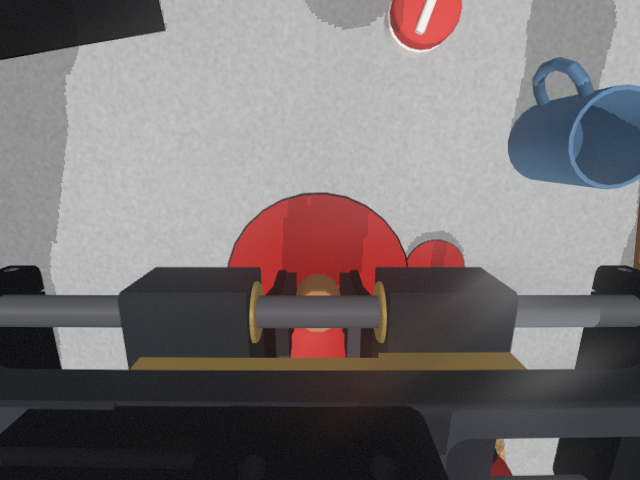

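The lid hangs level; its far edge at (318,193) puts its centre about 2 mm behind the tool centre along tool x. I'll carry it over the pot.

>>> move_arm(
  slide=[
    [-0.7,0.3,0],
    [-2.3,1.1,0],
    [-4.9,2.4,0],
    [-8.2,4.1,0],
    [-11.8,5.9,0],
    [-15.4,7.7,0],
    [-18.9,9.5,0],
    [-22.5,11.3,0],
    [-25.8,12.9,0],
    [-28.7,14.4,0],
    [-30.7,15.3,0],
    [-32.0,16.0,0],
    [-32.7,16.3,0],
    [-32.7,16.3,0],
    [-32.7,16.3,0],
    [-32.7,16.3,0],
  ],
  roll=[0,0,0,0,0,0,0,0,0,0,0,0,0,0,0,0],
)

```text
time: 7.95
position: [0.5673, -0.0463, 0.2097]
tool_rot: [-2.369, -2.064, -0.0]
ft_force: [-0.4, 1.0, -0.5]
grip_width: 0.249
grip_force: 15.2
```

```bash
cat > look.py <<'E'
from h import *
from bench import cams,monitor
np.set_printoptions(precision=4,suppress=True)
s=monitor.get_state()
R=Ro.from_rotvec(s["tool_rot"]).as_matrix();p=s["position"]
print(p,s["grip_width"],s["grip_force"],s["ft_force"]);print(R)
E
python3 - <<'E'
from look import *
for n in("scene","top","wrist"):
    cv2.imwrite(f"pics/{n}4.png",cams.get_image(n)[:,:,::-1])
a=cv2.imread("pics/scene4.png")[200:320,235:355];b=cv2.imread("pics/wrist4.png")[60:480]
a=cv2.resize(a,(400,400),interpolation=2);b=cv2.resize(b,(400,263))
b=np.vstack([b,np.zeros((137,400,3),np.uint8)]);cv2.imwrite("pics/m4.png",np.hstack([a,b]))
E
```

```text
[ 0.5673 -0.0463  0.2097] 0.24905270584337555 15.150885384064168 [-0.4299  0.9681 -0.5175]
[[ 0.1371  0.9906  0.    ]
 [ 0.9906 -0.1371  0.0002]
 [ 0.0002  0.     -1.    ]]
```

View pics/m4.png

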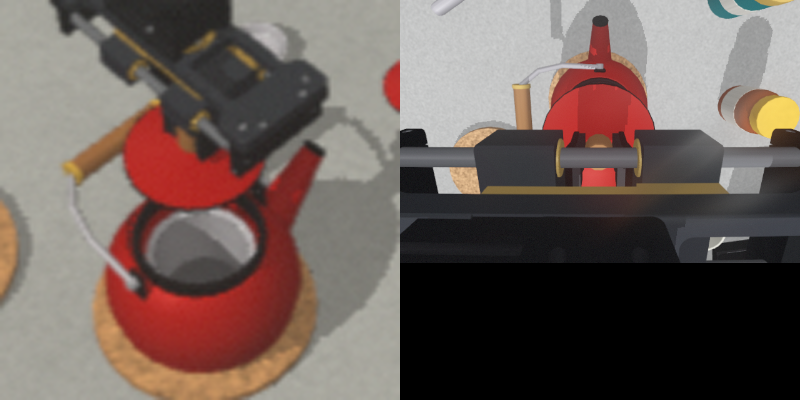

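>>> move_arm(
  slide=[
    [-0.1,0,0.5],
    [-0.2,0,1.5],
    [-0.25,0.03,3],
    [-0.25,0.03,4.5],
    [-0.25,0.03,5.8],
    [-0.25,0.03,6.8],
    [-0.25,0.03,7.4],
    [-0.25,0.03,7.6],
    [-0.25,0.03,7.6],
    [-0.25,0.03,7.6],
  ],
  roll=[0,0,0,0,0,0,0,0,0,0],
)

```text
time: 9.1
position: [0.568, -0.0506, 0.1341]
tool_rot: [2.371, 2.06, 0.001]
ft_force: [-0.6, -0.2, -0.9]
grip_width: 0.245
grip_force: 15.2
```

```bash
python3 - <<'E'
from look import *
for n in("scene","top"):
    cv2.imwrite(f"pics/{n}5.png",cams.get_image(n)[:,:,::-1])
a=cv2.imread("pics/scene5.png")[230:320,255:345];b=cv2.imread("pics/top5.png")[200:290,335:425]
cv2.imwrite("pics/m5.png",np.hstack([cv2.resize(i,(400,400),interpolation=2) for i in(a,b)]))
E
```

```text
[ 0.568  -0.0506  0.1341] 0.24545757894212297 15.150849153287709 [-0.5683 -0.2226 -0.8938]
[[ 0.1395  0.9902  0.0011]
 [ 0.9902 -0.1395 -0.0002]
 [-0.0001  0.0011 -1.    ]]
```

View pics/m5.png

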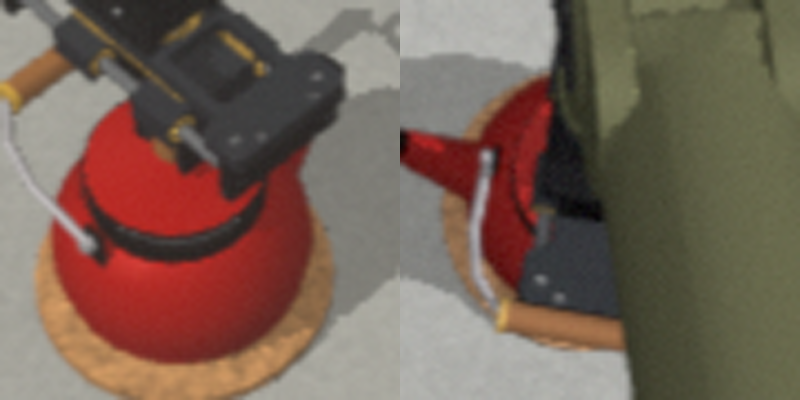

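>>> move_arm(
  slide=[
    [0.15,-0.1,0],
    [0.15,-0.1,0],
    [0.15,-0.1,0.1],
    [0.15,-0.1,0.2],
    [0.15,-0.1,0.3],
    [0.15,-0.1,0.4],
    [0.15,-0.1,0.4],
    [0.15,-0.1,0.4],
  ],
  roll=[0,0,0,0,0,0,0,0],
)

```text
time: 10.0
position: [0.5667, -0.049, 0.1295]
tool_rot: [-2.371, -2.061, 0.0]
ft_force: [-0.2, 0.4, -2.5]
grip_width: 0.247
grip_force: 15.2
```

```bash
python3 - <<'E'
from look import *
S=cams.get_calibration("scene")
im=cams.get_image("scene");cv2.imwrite("pics/scene6.png",im[:,:,::-1])
# front edge profile of lid / ring / pot under it in scene
for u in (280,285,290,295,300,305):
    print(u,[(v,im[v,u].tolist()) for v in range(270,292,1) if im[v,u].max()<70][:1],[(v) for v in range(270,296) if im[v,u].max()<70][-1:])
for z in(0,.003,-.003):
    L=p+R@[-.0022,0,0];a=np.linspace(0,6.3,721)
    Q=np.array([proj(S,[L[0]+.049*np.cos(t),L[1]+.049*np.sin(t),p[2]-.0236+.008+z]) for t in a])
    P=np.array([proj(S,[.567+.049*np.cos(t),-.051+.049*np.sin(t),.104]) for t in a])
    f=lambda Q,u:max(Q[abs(Q[:,0]-u)<.4][:,1])
    print(z,[(u,round(f(Q,u),1),round(f(P,u),1)) for u in (280,285,290,295,300,305)],Q[:,0].min(),P[:,0].min())
E
```

```text
[ 0.5667 -0.049   0.1295] 0.2467627782840058 15.150898487772793 [-0.1931  0.4482 -2.5008]
[[ 0.1395  0.9902 -0.0001]
 [ 0.9902 -0.1395 -0.    ]
 [-0.     -0.0001 -1.    ]]
280 [(280, [62, 41, 37])] [283]
285 [(283, [58, 50, 48])] [286]
290 [(284, [64, 58, 55])] [287]
295 [(284, [66, 59, 57])] [287]
300 [(283, [65, 55, 54])] [287]
305 [(270, [55, 40, 41])] [285]
0 [(280, np.float64(280.0), np.float64(282.0)), (285, np.float64(282.3), np.float64(284.6)), (290, np.float64(283.4), np.float64(285.8)), (295, np.float64(283.5), np.float64(286.0)), (300, np.float64(282.6), np.float64(285.2)), (305, np.float64(280.5), np.float64(283.2))] 273.1915698240905 273.7879867741684
0.003 [(280, np.float64(279.3), np.float64(282.0)), (285, np.float64(281.7), np.float64(284.6)), (290, np.float64(282.7), np.float64(285.8)), (295, np.float64(282.8), np.float64(286.0)), (300, np.float64(281.9), np.float64(285.2)), (305, np.float64(279.8), np.float64(283.2))] 273.0845121550571 273.7879867741684
-0.003 [(280, np.float64(280.6), np.float64(282.0)), (285, np.float64(283.1), np.float64(284.6)), (290, np.float64(284.1), np.float64(285.8)), (295, np.float64(284.2), np.float64(286.0)), (300, np.float64(283.4), np.float64(285.2)), (305, np.float64(281.4), np.float64(283.2))] 273.2982683934006 273.7879867741684
```

>>> move_arm(
  slide=[
    [0,0,0.1],
    [0,0,0.2],
    [0,0,0.3],
    [0,0,0.4],
    [0,0,0.4],
    [0,0,0.4],
  ],
  roll=[0,0,0,0,0,0],
)

```text
time: 10.65
position: [0.5667, -0.049, 0.1255]
tool_rot: [2.371, 2.061, -0.0]
ft_force: [0.2, 0.3, -0.8]
grip_width: 0.245
grip_force: 15.2
```

>>> move_arm(
  slide=[
    [0,0,0.1],
    [0,0,0.2],
    [0,0,0.3],
    [0,0,0.4],
    [0,0,0.5],
    [0,0,0.5],
    [0,0,0.5],
  ],
  roll=[0,0,0,0,0,0,0],
)

```text
time: 11.35
position: [0.5667, -0.049, 0.1205]
tool_rot: [2.371, 2.061, -0.0]
ft_force: [-0.5, -0.3, -1.3]
grip_width: 0.247
grip_force: 15.2
```

>>> move_arm(
  slide=[
    [0,0,0.05],
    [0,0,0.1],
    [0,0,0.15],
    [0,0,0.15],
    [0,0,0.15],
  ],
  roll=[0,0,0,0,0],
)

```text
time: 11.85
position: [0.5668, -0.049, 0.1196]
tool_rot: [2.371, 2.06, -0.0]
ft_force: [-2.0, 0.6, 4.5]
grip_width: 0.252
grip_force: 15.0
```

Contact at exactly the expected home height (0.1196, 4.5 N). Releasing.

>>> move_arm(
  slide=[
    [0,0,0.05],
    [0,0,0.05],
    [0,0,0.05],
    [0,0,0.05],
    [0,0,0.05],
    [0,0,0.05],
  ],
  roll=[0,0,0,0,0,0],
  gripper=3.8,
)

```text
time: 12.45
position: [0.5667, -0.049, 0.1184]
tool_rot: [-2.371, -2.061, 0.0]
ft_force: [-0.0, 1.1, -0.1]
grip_width: 0.435
grip_force: 0.0
```

>>> move_arm(
  slide=[
    [0,0,-0.5],
    [0,0,-1.5],
    [0,0,-3],
    [0,0,-5],
    [0,0,-7.5],
    [0,0,-10],
    [0,0,-12],
    [0,0,-13],
    [0,0,-13],
    [0,0,-13],
  ],
  roll=[0,0,0,0,0,0,0,0,0,0],
)

```text
time: 13.45
position: [0.5664, -0.049, 0.2482]
tool_rot: [-2.371, -2.061, 0.001]
ft_force: [-0.2, -1.1, -0.7]
grip_width: 0.435
grip_force: 0.0
```

>>> move_arm(
  slide=[
    [-4,-8,0],
    [-5,-8.5,0],
    [-5,-8.5,0],
    [-5,-8.5,0],
    [-5,-8.5,0],
    [-5,-8.5,0],
  ],
  roll=[0,0,0,0,0,0],
)

```text
time: 14.05
position: [0.4764, -0.0857, 0.2483]
tool_rot: [-2.369, -2.062, -0.001]
ft_force: [0.1, 0.2, -0.7]
grip_width: 0.436
grip_force: 0.0
```

```bash
python3 - <<'E'
from look import *
print(s["time"])
for n in("scene","top","wrist"):
    cv2.imwrite(f"pics/{n}7.png",cams.get_image(n)[:,:,::-1])
np.savez("w7.npz",**cams.get_calibration("wrist"))
a=cv2.imread("pics/scene7.png")[225:325,245:345];b=cv2.imread("pics/wrist7.png")
b=cv2.resize(b,(440,330));a=cv2.resize(a,(330,330),interpolation=2)
cv2.imwrite("pics/m7.png",np.hstack([a,b]))
E
```

```text
[ 0.4764 -0.0857  0.2483] 0.4359852580150864 0.0 [ 0.0726  0.1715 -0.7373]
[[ 0.1376  0.9905  0.    ]
 [ 0.9905 -0.1376  0.0011]
 [ 0.0011 -0.0001 -1.    ]]
14.05
```

View pics/m7.png

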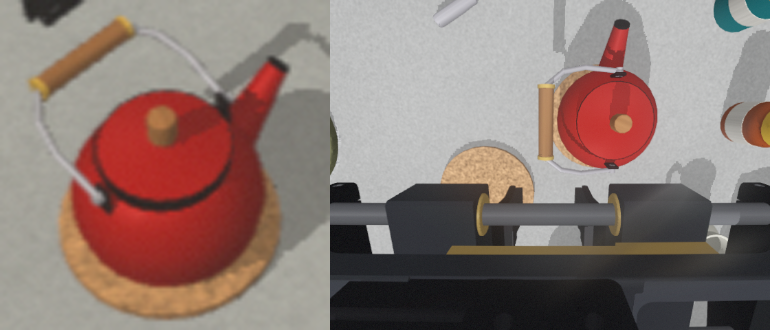

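Lid seated level in the mouth (m7 scene crop knob (161,125), an even dark ring all round); the handle is still folded, grip in the wrist view at about (314,125)–(313,230). I'll measure the grip by colour in the wrist and top views.

```bash
python3 - <<'E'
from look import *
W=dict(np.load("w7.npz"));T=cams.get_calibration("top");S=cams.get_calibration("scene");Cs={}
for n,c,(x0,y0,x1,y1) in(("wrist",W,(295,105,332,250)),("top",T,(345,255,410,285)),("scene",S,(245,220,292,262))):
    im=cv2.imread(f"pics/{n}7.png");h=cv2.cvtColor(im,cv2.COLOR_BGR2HSV)
    m=((h[...,0]>6)&(h[...,0]<30)&(h[...,1]>110)).astype(np.uint8)
    k=np.zeros_like(m);k[y0:y1,x0:x1]=m[y0:y1,x0:x1]
    ks=cv2.findContours(k,0,1)[0];q=max(ks,key=cv2.contourArea);e=cv2.minAreaRect(q);Cs[n]=np.array(e[0])
    print(n,e,onplane(c,e[0],.1286),cv2.boundingRect(q))
    g=np.array([.4793,-.0379,.1286]);print("  pred",proj(c,g))
print(tri(W,Cs["wrist"],S,Cs["scene"]),tri(T,Cs["top"],S,Cs["scene"]))
E
```

```text
[ 0.4762 -0.0859  0.2483] 0.4339501328585602 0.0 [ 0.2942 -0.7012 -0.0272]
[[ 0.138   0.9904 -0.0002]
 [ 0.9904 -0.138   0.001 ]
 [ 0.001  -0.0003 -1.    ]]
wrist ((314.5, 177.5), (109.0, 23.0), 90.0) [ 0.4803 -0.0382  0.1286] (303, 123, 24, 110)
  pred [313.2644 177.3045]
top ((368.54998779296875, 270.35003662109375), (34.78505325317383, 12.332883834838867), 18.434947967529297) [ 0.487  -0.0243  0.1286] (354, 259, 34, 19)
  pred [374.156  273.6675]
scene ((269.4763488769531, 241.65188598632812), (6.39702033996582, 34.84203338623047), 53.84181594848633) [ 0.4795 -0.0377  0.1286] (254, 230, 31, 25)
  pred [269.3653 241.6757]
(array([ 0.4802, -0.0382,  0.1297]), [np.float64(0.14175178955513162), np.float64(0.047163038981681144)]) (array([ 0.4825, -0.0303,  0.1258]), [np.float64(3.134029158807007), np.float64(3.115116773278657)])
```

>>> move_arm(
  slide=[
    [2.5,-0.2,2],
    [4.8,-0.3,5],
    [4.8,-0.3,8],
    [4.8,-0.3,9],
    [4.8,-0.3,9.3],
    [4.8,-0.3,9.3],
    [4.8,-0.3,9.3],
  ],
  roll=[0,0,0,0,0,0,0],
)

```text
time: 14.9
position: [0.4803, -0.0392, 0.1568]
tool_rot: [2.371, 2.058, 0.002]
ft_force: [0.8, 0.3, 0.6]
grip_width: 0.434
grip_force: 0.0
```

>>> move_arm(
  slide=[
    [0.1,0,1],
    [0.1,0,2],
    [0.1,0,3],
    [0.1,0,3.8],
    [0.1,0,4.3],
    [0.1,0,4.5],
    [0.1,0,4.5],
    [0.1,0,4.5],
  ],
  roll=[0,0,0,0,0,0,0,0],
)

```text
time: 15.7
position: [0.4797, -0.0377, 0.1108]
tool_rot: [2.371, 2.06, 0.0]
ft_force: [0.7, 0.4, 0.6]
grip_width: 0.439
grip_force: 0.0
```

>>> move_arm(
  slide=[
    [0,0,0],
    [0,0,0],
    [0,0,0],
    [0,0,0],
    [0,0,0],
    [0,0,0],
    [0,0,0],
    [0,0,0],
  ],
  roll=[0,0,0,0,0,0,0,0],
  gripper=0,
  squeeze=8,
)

```text
time: 16.5
position: [0.4797, -0.0378, 0.1107]
tool_rot: [2.371, 2.06, 0.001]
ft_force: [1.7, -0.1, 1.2]
grip_width: 0.207
grip_force: 8.0
```

```bash
python3 -c "
import numpy as np
t=np.linspace(1.3,0,27)[1:]
print([[0,round(8.865-9.2*np.sin(a),2),round(-(9.2*np.cos(a)-2.46),2)] for a in t])"
```

```text
[[0, np.float64(0.13), np.float64(-0.44)], [0, np.float64(0.29), np.float64(-0.87)], [0, np.float64(0.47), np.float64(-1.3)], [0, np.float64(0.67), np.float64(-1.71)], [0, np.float64(0.88), np.float64(-2.12)], [0, np.float64(1.12), np.float64(-2.51)], [0, np.float64(1.38), np.float64(-2.89)], [0, np.float64(1.66), np.float64(-3.26)], [0, np.float64(1.95), np.float64(-3.61)], [0, np.float64(2.27), np.float64(-3.95)], [0, np.float64(2.59), np.float64(-4.27)], [0, np.float64(2.94), np.float64(-4.58)], [0, np.float64(3.3), np.float64(-4.86)], [0, np.float64(3.67), np.float64(-5.13)], [0, np.float64(4.06), np.float64(-5.38)], [0, np.float64(4.45), np.float64(-5.61)], [0, np.float64(4.86), np.float64(-5.82)], [0, np.float64(5.28), np.float64(-6.01)], [0, np.float64(5.71), np.float64(-6.18)], [0, np.float64(6.15), np.float64(-6.33)], [0, np.float64(6.59), np.float64(-6.45)], [0, np.float64(7.04), np.float64(-6.56)], [0, np.float64(7.49), np.float64(-6.64)], [0, np.float64(7.95), np.float64(-6.69)], [0, np.float64(8.41), np.float64(-6.73)], [0, np.float64(8.86), np.float64(-6.74)]]
```

>>> move_arm(
  slide=[
    [0,0.13,-0.44],
    [0,0.29,-0.87],
    [0,0.47,-1.3],
    [0,0.67,-1.71],
    [0,0.88,-2.12],
    [0,1.12,-2.51],
    [0,1.38,-2.89],
    [0,1.66,-3.26],
    [0,1.95,-3.61],
    [0,1.95,-3.61],
  ],
  roll=[0,0,0,0,0,0,0,0,0,0],
)

```text
time: 17.5
position: [0.4991, -0.0406, 0.1471]
tool_rot: [2.371, 2.06, -0.0]
ft_force: [2.0, -2.6, -2.6]
grip_width: 0.205
grip_force: 8.0
```

>>> move_arm(
  slide=[
    [0,0.32,-0.34],
    [0,0.64,-0.66],
    [0,0.99,-0.97],
    [0,1.35,-1.25],
    [0,1.72,-1.52],
    [0,2.11,-1.77],
    [0,2.5,-2.0],
    [0,2.91,-2.21],
    [0,2.91,-2.21],
  ],
  roll=[0,0,0,0,0,0,0,0,0],
)

```text
time: 18.4
position: [0.5282, -0.0448, 0.1692]
tool_rot: [2.371, 2.06, 0.0]
ft_force: [-1.3, -2.1, 1.0]
grip_width: 0.204
grip_force: 8.0
```

>>> move_arm(
  slide=[
    [0,0.42,-0.19],
    [0,0.85,-0.36],
    [0,1.29,-0.51],
    [0,1.73,-0.63],
    [0,2.18,-0.73],
    [0,2.63,-0.8],
    [0,3.09,-0.84],
    [0,3.55,-0.87],
    [0,3.95,-0.87],
    [0,3.95,-0.87],
    [0,3.95,-0.87],
    [0,3.95,-0.87],
  ],
  roll=[0,0,0,0,0,0,0,0,0,0,0,0],
)

```text
time: 19.6
position: [0.5677, -0.0505, 0.1781]
tool_rot: [2.37, 2.059, 0.002]
ft_force: [0.1, -3.4, 4.6]
grip_width: 0.201
grip_force: 8.0
```

```bash
python3 - <<'E'
from look import *
W=cams.get_calibration("wrist");S=cams.get_calibration("scene")
for n in("scene","wrist","top"):cv2.imwrite(f"pics/{n}8.png",cams.get_image(n)[:,:,::-1])
im=cv2.imread("pics/scene8.png");h=cv2.cvtColor(im,cv2.COLOR_BGR2HSV)
print("pred grip ends",[proj(S,p+[0,0,.019]+R@[d,0,0]).round(1) for d in(-.04,0,.04)],"spout",proj(S,[.584,.063,.102]))
m=((h[...,0]>6)&(h[...,0]<30)&(h[...,1]>110)).astype(np.uint8)[200:262,255:335]
for k in cv2.findContours(m,0,1)[0]:
    if cv2.contourArea(k)>15:x,y,w,hh=cv2.boundingRect(k);print("wood",x+255,y+200,w,hh)
E
```

```text
[ 0.5677 -0.0505  0.1781] 0.2006079364943854 8.001814931631088 [ 0.0863 -3.4238  4.5806]
[[ 0.1399  0.9902  0.002 ]
 [ 0.9902 -0.1399 -0.0007]
 [-0.0004  0.002  -1.    ]]
pred grip ends [array([279.1, 255.3]), array([292.3, 245.3]), array([305.2, 235.6])] spout [329.0247 242.8208]
wood 289 257 10 5
wood 276 247 15 14
```

>>> move_arm(
  slide=[
    [0,0,0],
    [0,0,0],
    [0,0,0],
    [0,0,0],
    [0,0,0],
  ],
  roll=[0,0,0,0,0],
  squeeze=40,
)

```text
time: 20.25
position: [0.5677, -0.0505, 0.1782]
tool_rot: [2.37, 2.059, 0.002]
ft_force: [0.6, -3.5, 6.0]
grip_width: 0.194
grip_force: 40.0
```

>>> move_arm(
  slide=[
    [0,0,-0.1],
    [0,0,-0.2],
    [0,0,-0.35],
    [0,0,-0.5],
    [0,0,-0.7],
    [0,0,-0.9],
    [0,0,-1.1],
    [0,0,-1.3],
    [0,0,-1.5],
    [0,0,-1.5],
    [0,0,-1.5],
    [0,0,-1.5],
  ],
  roll=[0,0,0,0,0,0,0,0,0,0,0,0],
)

```text
time: 21.45
position: [0.5666, -0.05, 0.1923]
tool_rot: [-2.371, -2.061, 0.0]
ft_force: [0.4, -1.0, -9.2]
grip_width: 0.194
grip_force: 40.0
```

```bash
cat > tilt.py <<'E'
from look import *
print(s["time"],s["torque"])
S=cams.get_calibration("scene")
im=cams.get_image("scene");cv2.imwrite("pics/scene_%d.png"%(s["time"]*10),im[:,:,::-1])
h=cv2.cvtColor(im,cv2.COLOR_RGB2HSV)
m=(((h[...,0]<6)|(h[...,0]>173))&(h[...,1]>150)&(h[...,2]>60)).astype(np.uint8)[150:330,245:345]
k=max(cv2.findContours(m,0,1)[0],key=cv2.contourArea)[:,0]+[245,150]
print("pot bbox",k.min(0),k.max(0),"spout-most",k[(k[:,0]-k[:,1]).argmax()])
dz=p[2]-.178
for r in (0,.1,-.1): # tilt about pot y through the grip
    g=np.array([p[0],p[1],p[2]+.018]);a=np.radians(81.6);x=np.array([np.cos(a),np.sin(a),0])
    l=lambda X,Z:g+x*(X*np.cos(r)-(Z-.186)*np.sin(r))+np.array([0,0,1])*(X*np.sin(r)+(Z-.186)*np.cos(r))
    print(r,"tip",proj(S,l(.115,.092)).round(1),"bottom",proj(S,l(0,0)).round(1))
E
python3 tilt.py
```

```text
[ 0.5666 -0.05    0.1923] 0.19385078909565823 39.986552596092224 [ 0.3919 -0.9841 -9.1924]
[[ 0.1395  0.9902 -0.0002]
 [ 0.9902 -0.1395 -0.0001]
 [-0.0001 -0.0002 -1.    ]]
21.45 [ 0.0212 -0.0809 -0.0072]
pot bbox [267 242] [330 307] spout-most [330 243]
0 tip [328.9 239. ] bottom [296.2 286.9]
0.1 tip [331.5 234. ] bottom [301.7 282.4]
-0.1 tip [326.1 243.9] bottom [290.6 291.1]
```

>>> move_arm(
  slide=[
    [0,0,-0.1],
    [0,0,-0.3],
    [0,0,-0.6],
    [0,0,-1.0],
    [0,0,-1.5],
    [0,0,-2.0],
    [0,0,-2.6],
    [0,0,-3.2],
    [0,0,-3.8],
    [0,0,-4.4],
    [0,0,-5.0],
    [0,0,-5.6],
    [0,0,-6.2],
    [0,0,-6.8],
    [0,0,-7.3],
    [0,0,-7.8],
    [0,0,-8.1],
    [0,0,-8.4],
    [0,0,-8.5],
    [0,0,-8.5],
  ],
  roll=[0,0,0,0,0,0,0,0,0,0,0,0,0,0,0,0,0,0,0,0],
)

```text
time: 23.5
position: [0.5667, -0.05, 0.2775]
tool_rot: [2.371, 2.061, -0.0]
ft_force: [-1.1, -0.0, -8.6]
grip_width: 0.192
grip_force: 40.0
```

>>> move_arm(
  slide=[
    [0,0,0],
    [0,0,0],
    [0,0,0],
    [0,0,0],
    [0,0,0],
    [0,0,0],
    [0,0,0],
    [0,0,0],
    [0,0,0],
    [0,0,0],
    [0,0,0],
    [0,0,0],
    [0,0,0],
    [0,0,0],
    [0,0,0],
  ],
  roll=[0,0,0,0,0,0,0,0,0,0,0,0,0,0,0],
)

```text
time: 25.0
position: [0.5666, -0.05, 0.2774]
tool_rot: [2.371, 2.061, -0.0]
ft_force: [-0.3, 0.0, -7.6]
grip_width: 0.194
grip_force: 40.0
```

```bash
python3 - <<'E'
import tilt
from h import *
# reference: spout end red in the resting picture scene7, predicted tip there
im=cv2.imread("pics/scene7.png");h=cv2.cvtColor(im,cv2.COLOR_BGR2HSV)
m=(((h[...,0]<6)|(h[...,0]>173))&(h[...,1]>150)&(h[...,2]>60)).astype(np.uint8)[150:330,245:345]
k=max(cv2.findContours(m,0,1)[0],key=cv2.contourArea)[:,0]+[245,150]
print("rest:",k.min(0),k.max(0),k[(k[:,0]-k[:,1]).argmax()],proj(tilt.S,[.567+.115*.146,-.051+.115*.989,.102]),proj(tilt.S,[.567,-.051,.01]))
E
python3 tilt.py | sed -n 5,6p
```

```text
[ 0.5666 -0.05    0.2774] 0.19445275050921138 39.986557960510254 [-0.2719  0.0446 -7.6021]
[[ 0.1395  0.9902 -0.0001]
 [ 0.9902 -0.1395 -0.0001]
 [-0.0001 -0.     -1.    ]]
25.0 [ 0.0217 -0.0698 -0.0165]
pot bbox [263 219] [329 288] spout-most [329 221]
0 tip [328.5 216.7] bottom [294.3 267.3]
0.1 tip [331.2 211.4] bottom [300.  262.6]
-0.1 tip [325.5 222. ] bottom [288.4 271.5]
rest: [267 244] [330 311] [330 247] [328.8923 242.8477] [296.4122 290.4288]
25.05 [-0.0719 -0.0607 -0.0148]
pot bbox [263 218] [329 288] spout-most [329 220]
```

The pot hangs level: its spout and underside sit within about 1 px of where they were, relative to the prediction, when it stood on the trivet. It is steady, carries the expected weight and is about 10 cm up. Handing in.

```bash
python3 -c "
from bench import workorder
print(workorder.close_job())"
```

```text
the job is handed in; nothing more can be done
None
```

The lid is home in the pot's mouth and the handle is upright; the gripper holds the pot by its wooden grip, level and steady, about 10 cm above the trivet, and I've handed the job in (no verdict was returned).

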